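Pack up the rocking hob

ROBOT

A 6-joint arm with a two-finger parallel gripper is mounted at the origin on the work surface. World frame = base frame: x ahead of the robot, y to its left, z up, the work surface at z = 0. Lengths are in m, angles in rad, forces in N, time in s.
With the tool pointing down it reaches from about 0.375 to 0.975 m from the base axis. Payload 3.8 kg.
Tool frame: the origin (TCP) lies midway between the tips of the shut fingers; the grasp point (between the pads) lies 19 mm behind it; z points along the fingers, y is the line along which they close (so a half turn about z gives the same grasp; the last joint's range is limited). The gripper opens to 85 mm and grips with 20 to 120 N. Pads are 22 mm wide; open, the fingers measure 114 mm over their backs; the gripper's body (76 mm by 85 mm) begins 54 mm behind the grasp point. The pads swing forward as they close: fully open they stand 13 mm farther back than shut.
Start: joints at [-1.207, 0.264, 1.604, -0, 1.274, -0.037], TCP at [0.263, -0.622, 0.231] pointing down, gripper open.
Joint ranges: [-2.63, 2.63], [-0.94, 2.18], [0.31, 2.57], [-1.31, 4.45], [0, 2.66], [-2.55, 2.55]. Speed limits (rad/s): [2.57, 2.57, 3.14, 3.14, 3.14, 3.14].

INTERFACE

Orientations are given as a rotation vector (axis times angle).
In Python, from workcell import status, read_camera, workorder, masks_of gives the robot as it stands.
- The arm moves only by the tool drive_tool, never from a script. Its argument "rows" is a list of rows, each a list of 7 numbers: the turn, a rotation vector about the tool's x, y, z in degrees, then the shift along the tool's x, y, z in m, then the opening, from 0 (shut) to 1 (fully open). In form: [[ax, ay, az, tx, ty, tz, claw], ...]. A call has 1 to 8 rows; each row shifts and turns the commanded pose from where the row before left it, along the tool's axes as they then stand; what a row does not reach is not made up. A row lasts 1/12 s, in which the tool goes at most 41.7 mm and 7.16 degrees, less where a joint would pass 70% of its speed; a pose out of reach is approached as far as the arm can. A call is refused whole if a number of a shift passes 0.0417 or a number of a turn 7.16, either way. A call with a gripper value outside its range is refused whole. The fingers move at their own pace and stop on an object; "force" is the grip in N (left out, the last holds). Time passes only in rows, so rows that do not move let the fingers close. It gives the time, the measured TCP pose, the force, the opening and the grip force at its end, in the units of the state.
- status.read_state(): the state, without advancing time (a new reading comes with each control period).
- read_camera(name): name is "scene" or "top"; returns a dict with "color" (480x640x3 uint8, red, green, blue), "intrinsics" (3x3 intrinsics, pixels), "D" ([k1, k2, p1, p2, k3] as OpenCV has them; the pictures are not rectified), "world_from_camera" (4x4, takes a point from camera to world coordinates). Camera axes: x right, y up, looking along -z (the intrinsics and any distortion apply to the point x, -y, -z); pixel columns grow to the right and rows downward; lengths in m; the calibration is good to about 2 mm. A picture is of the moment at which its call begins. There is no depth.
- workorder.finish_job(): hands the job in; it is judged then, once.
Trained networks look in a picture, given as the dict that the camera call returned (one of the last four; its "shot" number tells which), for a name from the list of things; names that differ only in an ending like _2 or _b are one class to them, and where a whole thing is asked for, a point or a joint stands for the part that bears it (a point fixed in the world has none). Each returns a list of dicts, best first, with "score" (0 to 1); they miss things now and then, are a little off and sometimes report something else, mostly with a low value. They report only what shows in the picture. A call takes as long as a camera call. They do not tell look-alikes from the thing itself.
- masks_of(picture, name): "mask" (480x640 bool, what is visible of it) and "bbox" ([left, top, right, bottom] in pixels, round what is visible of it).
The state is a dict: "time": time; "q": joint angles; "joint_vel": joint speeds; "joint_torque": joint torques, N m; "tool_pos": TCP position; "tcp_rot": TCP orientation; "wrist_force": force on the tool from outside, world axes, zero at the start; "torque": the same for the moment, N m; "width": opening from 0.0 (shut) to 1.0 (fully open); "grip_force": force on a finger pad.
Only numpy, scipy, OpenCV 4.12 (cv2) and the standard library are available. Lean on these libraries where they do the work, as an engineer would, in place of code of your own. Each camera call takes 0.05 s, during which the arm holds its last target. There are 200 camera calls.

TASK

The two-ring hob rocks because the levelling foot at its front right corner is seized and hangs clear of the worktop. Slide the flat steel packer under that foot, then slide the orange wedge in on top of the packer, thin end first, by feel until it is snug and just carries the foot, so that all four corners bear; do not drive it tight, which takes the weight off the neighbouring feet, and do not shove the hob along. With both shims in place press down firmly on that corner to check that it no longer rocks, then take your hand away, leaving the mug, the spice jar and the pepper mill as they were.

Things in the scene. Friction and masses are not known exactly. Their poses are not given: they have to be found in the camera images.
- hob: two-ring steel table-top hob, 4.5 kg, loose; body 300 (x) x 400 (y) mm, top at 108 mm, black pan supports to 146 mm within 180 mm of its middle. Origin on the worktop below its middle; -x is its front (two white knobs), -y its right, z up. Below the body two flat bearers run along y at x = -105 and +105 mm, a foot under each end at y = -245 and +245 mm
- hob_corner (a point): top of the front right bearer end (hob frame -105, -245, 48 mm), straight above the seized foot: press here. Bearers are 30 mm wide, 36 to 48 mm above the worktop, end 12 mm beyond the foot centres. The seized foot (disc 36 mm across, 10 mm thick) hangs 9 to 14 mm above the worktop. Unpacked, 4 to 6 N tips the corner down onto what is below; packed right it gives under 1 mm
- foot_front_left: front left foot: black disc 36 mm across, 10 mm thick, standing on the worktop; origin at the centre of its underside
- foot_back_right: back right foot: black disc 36 mm across, 10 mm thick, standing on the worktop; origin at the centre of its underside
- packer: flat plain steel plate 90 (x) x 34 (y) x 6 mm, 140 g, loose on the worktop; origin at the centre of its underside, x along its length, z up
- wedge: orange steel wedge 95 (x) x 28 (y) mm, 120 g; origin at the centre of its flat underside, z up. From the tip at +x (2 mm thick) it rises evenly over 70 mm to 9.5 mm; the last 25 mm at -x, the butt, is a level block 9.5 mm thick. On the packer it meets the foot's outer rim where the two fill the gap
- wedge_butt (a point): centre of the top of the wedge's butt (wedge frame -35, 0, 9.5 mm), the place to hold it. Friction is 0.5 to 0.7: the push felt is about 1.1 to 1.6 times the load on the foot, and the wedge stays put when let go. Once it touches, each mm of push adds about 3 N of load; snug is 2 to 10 N, and at about 18 N the neighbouring feet lift or the hob slides
- mug: blue ceramic mug 80 mm across, 95 mm high; leave alone; origin at the centre of its underside
- spice_jar: amber spice jar 48 mm across, 100 mm high; leave alone; origin at the centre of its underside
- pepper_mill: dark wooden pepper mill 54 mm across, 150 mm high; leave alone; origin at the centre of its underside
Not all that is in view belongs to the job. Of the things like the wedge, leave any that is turquoise; of the rest the smaller one is meant.

How it is judged:
By the outcome, as a careful person would: the job done as asked, in the order asked, and still so for the second after the job is handed in, with the robot touching nothing.
It also fails if it takes over 61 s, if anything falls off the work surface, if the arm or the gripper's body presses on something with over 40 N, if the wrist force passes 120 N, or if a joint passes its speed limit or range.

## Working session

There is one attempt and no reset: what is moved stays moved. The work goes in short steps, Python scripts to look and compute and a tool call to move; the robot and the scene stay as the last step left them, time stands still between calls to the robot, and variables do not carry over. Pictures are saved under pics/ and viewed, at most 10 in all, crops included, and the job is handed in when it is done.

Besides the shell and the picture viewer there is one more tool, called after "Emit:" in YAML: its name, and indented under it one key for each argument. drive_tool: Moves the arm, as the interface text tells. Its arguments: {"type":"object","properties":{"rows":{"type":"array"},"force":{"type":"number"}},"required":["rows"]}

```bash
mkdir -p pics; ls
cat > h.py <<'E'
import numpy as np,cv2
from workcell import status, read_camera, workorder, masks_of
def ray(p,uv):
    K=np.array(p["intrinsics"],float);D=np.array(p["D"],float);T=np.array(p["world_from_camera"])
    n=cv2.undistortPoints(np.array(uv,float).reshape(-1,1,2),K,D).reshape(-1,2)
    d=np.c_[n[:,0],-n[:,1],-np.ones(len(n))]@T[:3,:3].T
    return T[:3,3],d
def at(p,uv,z):
    o,d=ray(p,uv); return o+d*((z-o[2])/d[:,2])[:,None]
def proj(p,X):
    K=np.array(p["intrinsics"],float);D=np.array(p["D"],float);T=np.linalg.inv(np.array(p["world_from_camera"]))
    c=np.atleast_2d(X)@T[:3,:3].T+T[:3,3]; c=c*[1,-1,-1]
    return cv2.projectPoints(c,np.zeros(3),np.zeros(3),K,D)[0].reshape(-1,2)
def save(p,n): cv2.imwrite(f"pics/{n}.png",p["color"][:,:,::-1])
E
python3 - <<'E'
from h import *
for n in("scene","top"):
    p=read_camera(n);save(p,n+"0")
    print(n,np.round(p["world_from_camera"],3).tolist())
    for o in("hob","packer","wedge","foot_front_left","foot_back_right","mug","spice_jar","pepper_mill"):
        print(o,[(round(m["score"],2),[int(x) for x in m["bbox"]],int(m["mask"].sum())) for m in masks_of(p,o)[:4]])
s=status.read_state();print({k:np.round(v,3).tolist() for k,v in s.items()})
E
```

```text
pics
scene [[-0.03, -0.841, 0.54, 1.396], [1.0, -0.027, 0.014, -0.02], [0.003, 0.54, 0.842, 1.378], [0.0, 0.0, 0.0, 1.0]]
hob [(0.77, [300, 210, 503, 327], 17919)]
packer [(0.54, [196, 214, 216, 236], 300)]
wedge [(0.68, [182, 247, 206, 277], 323), (0.68, [129, 244, 155, 283], 671), (0.25, [208, 293, 245, 334], 1349)]
foot_front_left [(0.42, [477, 246, 481, 254], 40)]
foot_back_right [(0.55, [302, 322, 315, 328], 65)]
mug [(0.93, [209, 291, 243, 338], 1308), (0.71, [414, 168, 438, 209], 636)]
spice_jar [(0.56, [168, 279, 193, 307], 520)]
pepper_mill [(0.91, [415, 167, 441, 207], 627)]
top [[0.023, 0.994, -0.104, 0.449], [-1.0, 0.024, 0.008, -0.034], [0.01, 0.104, 0.995, 1.33], [0.0, 0.0, 0.0, 1.0]]
hob [(0.66, [124, 149, 332, 284], 21333)]
packer [(0.57, [427, 278, 450, 311], 453)]
wedge [(0.84, [481, 216, 518, 268], 846), (0.71, [430, 223, 451, 261], 373), (0.61, [368, 284, 390, 319], 402)]
foot_front_left []
foot_back_right []
mug [(0.75, [386, 149, 425, 190], 1087)]
spice_jar [(0.63, [439, 182, 467, 207], 458)]
pepper_mill []
{'time': 0.9, 'q': [-1.207, 0.264, 1.604, 0.0, 1.274, -0.037], 'joint_vel': [-0.0, -0.0, 0.001, -0.001, -0.001, 0.001], 'joint_torque': [0.001, -51.505, -36.773, -0.0, 0.001, 0.0], 'tool_pos': [0.263, -0.622, 0.231], 'tcp_rot': [3.079, 0.625, 0.0], 'wrist_force': [0.905, 0.856, -0.02], 'torque': [-0.013, 0.04, 0.022], 'grip_force': 0.0, 'width': 0.999}
```

View pics/scene0.png

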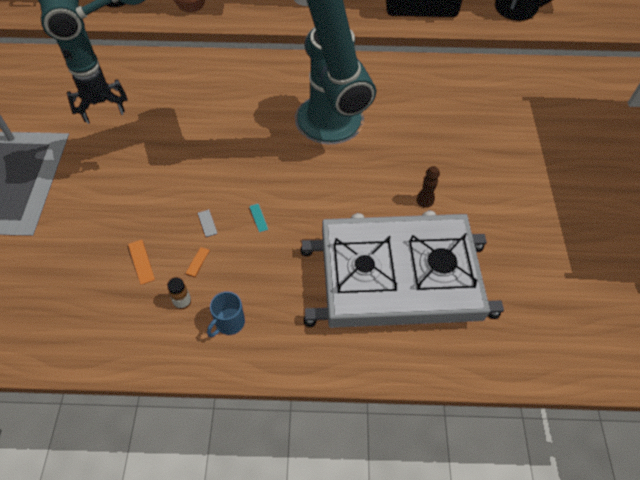

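View pics/top0.png

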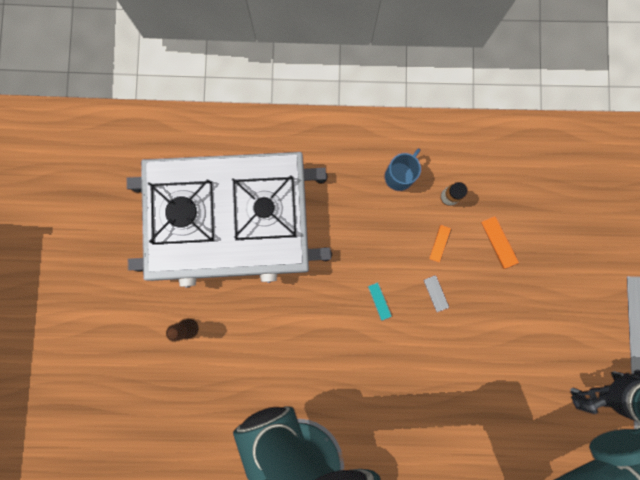

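The scene image shows the hob at the right, with its front-right bearer end at about (308,246). The packer is at (207,222), the small orange wedge at (198,262), a larger orange decoy at (141,262) and a turquoise one at (259,217). In the top image the same corner is at (322,255), the wedge at (440,243) and the packer at (436,294).

Run:
```python
from h import *
tiles=[]
for n in("top","scene"):
    p=read_camera(n);im=p["color"]
    hsv=cv2.cvtColor(im,cv2.COLOR_RGB2HSV)
    for o,z in(("packer",.006),("wedge",.006)):
        ms=[m for m in masks_of(p,o)]
        for m in ms:
            ys,xs=np.nonzero(m["mask"]);w=at(p,np.c_[xs,ys],z)[:,:2]
            (c,s,a)=cv2.minAreaRect((w*1000).astype(np.float32))
            d=np.linalg.svd(w-w.mean(0),full_matrices=False)[2][0]
            print(n,o,round(m["score"],2),np.round(w.mean(0),4),np.round(c,1),np.round(s,1),round(np.degrees(np.arctan2(d[1],d[0]))%180,1))
            if o=="wedge" and len(xs)<450: # shade profile along length
                t=(w-w.mean(0))@d
                b=np.digitize(t,np.linspace(-.05,.05,11))
                print(d.round(2),[(im[ys[b==i],xs[b==i]].mean(0).round().tolist()) for i in range(1,11) if (b==i).any()])
    c=((300,230,60,60),(415,215,60,60)) if n=="top" else ((290,225,60,60),(175,235,60,60))
    tiles.append(np.hstack([cv2.resize(im[y:y+h,x:x+w],(390,290),interpolation=cv2.INTER_CUBIC) for x,y,w,h in c]))
cv2.imwrite("pics/crop1.png",np.vstack(tiles)[:,:,::-1])
```

```text
top packer 0.67 [ 0.4435 -0.3482] [ 442.9 -347.7] [90.2 35.5] 23.3
top wedge 0.85 [ 0.5752 -0.3596] [ 574.6 -359.3] [28.4 93.6] 162.3
[-0.95  0.3 ] [[230.0, 132.0, 54.0], [230.0, 133.0, 55.0], [229.0, 135.0, 57.0], [229.0, 136.0, 57.0], [229.0, 136.0, 57.0], [230.0, 138.0, 58.0], [230.0, 138.0, 58.0], [231.0, 139.0, 59.0], [231.0, 139.0, 59.0], [230.0, 138.0, 60.0]]
top wedge 0.62 [ 0.5801 -0.5169] [ 582.  -515.9] [136.1  45.4] 25.8
scene packer 0.83 [ 0.4453 -0.3507] [ 444.3 -350.7] [90.4 31.8] 23.3
scene wedge 0.94 [ 0.5835 -0.5185] [ 582.  -519.2] [146.2  41.2] 24.7
scene wedge 0.75 [ 0.4213 -0.2028] [ 420.9 -202.9] [105.4  31.9] 21.5
[0.93 0.37] [[65.0, 138.0, 135.0], [63.0, 135.0, 132.0], [63.0, 137.0, 134.0], [63.0, 137.0, 134.0], [65.0, 135.0, 131.0], [63.0, 138.0, 134.0], [64.0, 136.0, 133.0], [67.0, 138.0, 135.0], [68.0, 138.0, 135.0], [84.0, 130.0, 123.0]]
scene wedge 0.7 [ 0.5796 -0.3621] [ 578.4 -362.2] [32.  96.1] 162.1
[ 0.95 -0.31] [[185.0, 114.0, 59.0], [185.0, 114.0, 59.0], [184.0, 114.0, 60.0], [183.0, 114.0, 59.0], [184.0, 114.0, 59.0], [182.0, 112.0, 57.0], [181.0, 112.0, 58.0], [182.0, 113.0, 58.0], [179.0, 111.0, 57.0], [130.0, 80.0, 44.0]]
```

View pics/crop1.png

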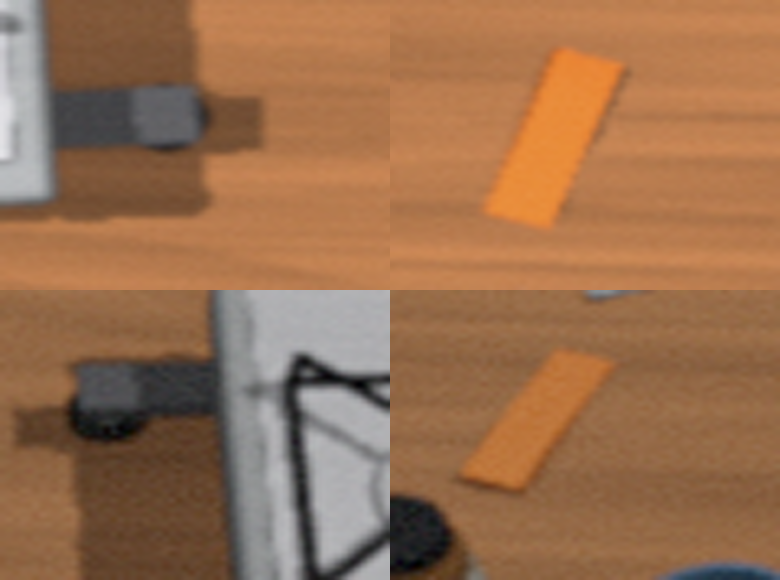

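The wedge's shadow widens, and its dark end face shows, at the far (+x) end. So the butt is at +x and the tip points towards the robot, at about 162°. Next I fit the poses.

```bash
cat > fit.py <<'E'
from h import *
from scipy.optimize import minimize
def box(x0,x1,y0,y1,z0,z1): return np.array([[x,y,z] for x in(x0,x1) for y in(y0,y1) for z in(z0,z1)])
def disc(x,y,z0,z1,r): t=np.linspace(0,6.283,24); return np.vstack([np.c_[x+r*np.cos(t),y+r*np.sin(t),0*t+z] for z in(z0,z1)])
HOB=[box(-.15,.15,-.2,.2,.048,.108)]+[box(s*.105-.015,s*.105+.015,-.257,.257,.036,.048) for s in(-1,1)]+\
 [disc(s*.105,t*.245,0 if (s,t)!=(-1,-1) else .0115,.010 if (s,t)!=(-1,-1) else .0215,.018) for s in(-1,1) for t in(-1,1)]
PACK=[box(-.045,.045,-.017,.017,0,.006)]
WED=[np.array([[x,y,z] for y in(-.014,.014) for x,z in((.0475,0),(.0475,.002),(-.0225,.0095),(-.0475,.0095),(-.0475,0))])]
def render(p,parts,v,z=0):
    c,s=np.cos(v[2]),np.sin(v[2]);R=np.array([[c,-s,0],[s,c,0],[0,0,1]])
    im=np.zeros((480,640),np.uint8)
    for P in parts:
        q=cv2.convexHull(proj(p,P@R.T+[v[0],v[1],z]).astype(np.float32)).reshape(-1,2)
        cv2.fillConvexPoly(im,np.round(q*16).astype(np.int32),1,shift=4)
    return im>0
def fit(p,mask,parts,v0,z=0):
    S=np.array([.01,.01,.05])
    def cost(u):
        r=render(p,parts,np.array(v0)+u*S,z);return 1-(r&mask).sum()/(r|mask).sum()
    u=np.zeros(3)
    for k in(1,.3,.1):
        sx=np.vstack([u]+[u+k*e for e in np.eye(3)])
        r=minimize(cost,u,method="Nelder-Mead",options=dict(initial_simplex=sx,xatol=.005,fatol=1e-5));u=r.x
    return np.array(v0)+u*S,1-r.fun
E
python3 - <<'E'
from fit import *
for n in("scene","top"):
    p=read_camera(n)
    for o,P,v in(("hob",HOB,(.62,.12,.0)),("packer",PACK,(.4435,-.349,.407)),("wedge",WED,(.577,-.361,2.83)),("wedge",WED,(.577,-.361,2.83-np.pi))):
        ms=masks_of(p,o)
        if o=="hob": m=ms[0]["mask"]; ys,xs=np.nonzero(m); v=tuple(at(p,[[xs.mean(),ys.mean()]],.1)[0,:2])+(0.,)
        else: m=max(ms,key=lambda k:(k["mask"]&render(p,P,v)).sum())["mask"]
        r,i=fit(p,m,P,v);print(n,o,r[:2].round(4),round(np.degrees(r[2]),1),round(i,3))
        if o=="hob":
            c,s=np.cos(r[2]),np.sin(r[2]); print("corner",r[0]-.105*c+.245*s,r[1]-.105*s-.245*c)
            im=p["color"].copy(); e=render(p,P,r).astype(np.uint8); k,_=cv2.findContours(e,0,1); cv2.drawContours(im,k,-1,(255,0,0),1)
            x0,y0,w,h=cv2.boundingRect(k[0]); cv2.imwrite(f"pics/hob_{n}.png",cv2.resize(im[y0-15:y0+h+15,x0-15:x0+w+15],(700,500))[:,:,::-1])
E
```

```text
scene hob [0.6205 0.1944] 4.8 0.961
corner 0.5363826694556314 -0.058553050767653936
scene packer [ 0.4454 -0.3508] 21.9 0.92
scene wedge [ 0.5736 -0.363 ] 164.4 0.792
scene wedge [ 0.5793 -0.3652] -17.5 0.764
top hob [0.6219 0.1964] 4.2 0.96
corner 0.5350461516433382 -0.05562897146933196
top packer [ 0.4433 -0.3501] 23.4 0.881
top wedge [ 0.5749 -0.3606] 163.8 0.911
top wedge [ 0.5756 -0.3602] -18.1 0.928
```

View pics/hob_top.png

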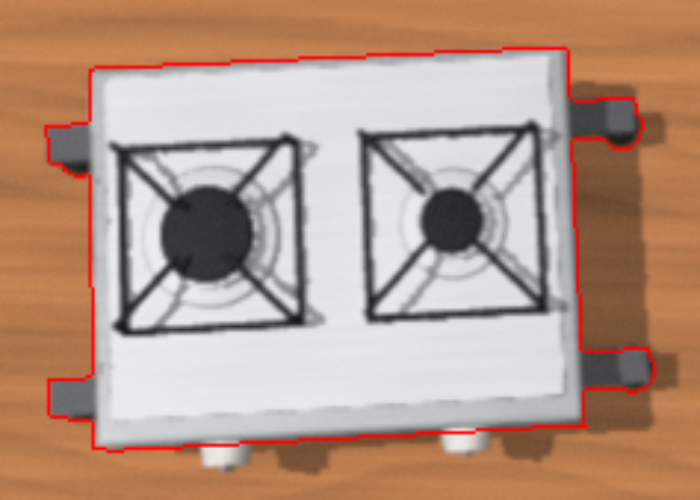

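The outline matches the hob closely. The seized foot is near (0.536, -0.057) and the hob yaw is 4.4°. The tool's x axis is already along the packer at 23°, so I'll move above the packer's rear end.

Emit:
drive_tool:
  rows:
    - [0, 0, 0, 0.03, -0.022, 0.01, 0.65]
    - [0, 0, 0, 0.03, -0.022, 0.01, 0.65]
    - [0, 0, 0, 0.03, -0.022, 0.01, 0.65]
    - [0, 0, 0, 0.03, -0.022, 0.01, 0.65]
    - [0, 0, 0, 0.03, -0.022, 0.01, 0.65]
    - [0, 0, 0, 0.03, -0.022, 0.01, 0.65]
    - [0, 0, 0, 0.03, -0.022, 0.01, 0.65]
    - [0, 0, 0, 0.03, -0.022, 0.01, 0.65]
  force: 60

```text
time: 2.37
tool_pos: [0.4163, -0.3643, 0.1511]
tcp_rot: [3.078, 0.625, 0.001]
wrist_force: [1.4, -0.1, 0.1]
width: 0.65
grip_force: 0.0
```

Emit:
drive_tool:
  rows:
    - [0, 0, 0, 0.003, -0.003, 0.025, 0.65]
    - [0, 0, 0, 0, 0, 0.025, 0.65]
    - [0, 0, 0, 0, 0, 0.025, 0.65]
    - [0, 0, 0, 0, 0, 0.025, 0.65]
    - [0, 0, 0, 0, 0, 0, 0.65]
    - [0, 0, 0, 0, 0, 0, 0.65]

```text
time: 2.87
tool_pos: [0.4161, -0.3607, 0.05]
tcp_rot: [-3.075, -0.625, 0.004]
wrist_force: [0.0, -0.2, 0.5]
width: 0.651
grip_force: 0.0
```

Emit:
drive_tool:
  rows:
    - [0, 0, 0, 0, 0.0015, 0.02, 0.65]
    - [0, 0, 0, 0, 0, 0.02, 0.65]
    - [0, 0, 0, 0, 0, 0.005, 0.65]
    - [0, 0, 0, 0, 0, 0.003, 0.65]
    - [0, 0, 0, 0, 0, 0, 0.65]
    - [0, 0, 0, 0, 0, 0, 0.65]

```text
time: 3.37
tool_pos: [0.4188, -0.3642, 0.0049]
tcp_rot: [3.077, 0.625, 0.002]
wrist_force: [-0.6, -0.7, 0.6]
width: 0.651
grip_force: 0.0
```

Emit:
drive_tool:
  rows:
    - [0, 0, 0, 0, 0, 0, 0.2]
    - [0, 0, 0, 0, 0, 0, 0.2]
    - [0, 0, 0, 0, 0, 0, 0.2]
    - [0, 0, 0, 0, 0, 0, 0.2]
    - [0, 0, 0, 0, 0, 0, 0.2]
    - [0, 0, 0, 0, 0, 0, 0.2]

```text
time: 3.87
tool_pos: [0.42, -0.3655, 0.0063]
tcp_rot: [3.074, 0.624, 0.005]
wrist_force: [0.3, -0.1, 8.4]
width: 0.205
grip_force: 4.1
```

Emit:
drive_tool:
  rows:
    - [0, 0, 0, 0, 0, -0.02, 0.65]
    - [0, 0, 0, 0, 0, 0, 0.65]
    - [0, 0, 0, 0, 0, 0, 0.65]
    - [0, 0, 0, 0, 0, 0, 0.65]

```text
time: 4.2
tool_pos: [0.418, -0.3634, 0.0234]
tcp_rot: [3.078, 0.625, 0.001]
wrist_force: [-0.5, 1.0, 0.3]
width: 0.646
grip_force: 0.0
```

Emit:
drive_tool:
  rows:
    - [0, 0, 0, 0, 0, 0.016, 0.65]
    - [0, 0, 0, 0, 0, 0.003, 0.65]
    - [0, 0, 0, 0, 0, 0, 0.65]
    - [0, 0, 0, 0, 0, 0, 0.65]

```text
time: 4.53
tool_pos: [0.4171, -0.3625, 0.0033]
tcp_rot: [-3.077, -0.625, 0.002]
wrist_force: [0.6, -0.2, 0.5]
width: 0.647
grip_force: 0.0
```

Run:
```python
from fit import *
s=status.read_state();print(s["tool_pos"],s["wrist_force"])
for n in("scene","top"):
    p=read_camera(n);print([(m["score"],m["bbox"],m["mask"].sum()) for m in masks_of(p,"packer")]);print(status.read_state()["tool_pos"])
    if n=="top": cv2.imwrite("pics/g1.png",cv2.resize(p["color"][240:360,380:520],(700,600),interpolation=2)[:,:,::-1])
```

```text
[ 0.41707604 -0.36251231  0.00332417] [ 0.55679319 -0.22491056  0.47352033]
[(0.87, [199.9, 214.8, 219.0, 237.6], np.int64(277))]
[ 0.41786743 -0.3632569   0.00428404]
[(0.72, [423.9, 274.7, 444.2, 301.3], np.int64(345))]
[ 0.41813152 -0.36352411  0.0046702 ]
```

View pics/g1.png

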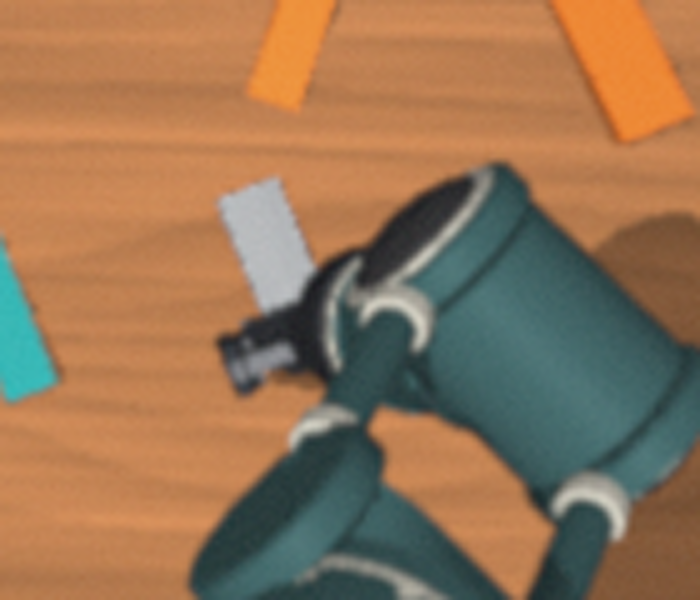

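The packer hasn't moved, and the gripper straddles its rear end. The fingers closed just above the plate, so I go lower.

Emit:
drive_tool:
  rows:
    - [0, 0, 0, 0, 0, 0.002, 0.65]
    - [0, 0, 0, 0, 0, 0.002, 0.65]
    - [0, 0, 0, 0, 0, 0, 0.65]
    - [0, 0, 0, 0, 0, 0, 0.65]
    - [0, 0, 0, 0, 0, 0, 0.65]

```text
time: 5.15
tool_pos: [0.4178, -0.3632, 0.0003]
tcp_rot: [-3.079, -0.625, 0.0]
wrist_force: [-0.3, 0.4, -0.4]
width: 0.649
grip_force: 0.0
```

Emit:
drive_tool:
  rows:
    - [0, 0, 0, 0, 0, 0, 0.3]
    - [0, 0, 0, 0, 0, 0, 0.3]
    - [0, 0, 0, 0, 0, 0, 0.3]
    - [0, 0, 0, 0, 0, 0, 0.3]
    - [0, 0, 0, 0, 0, 0, 0.3]
    - [0, 0, 0, 0, 0, 0, 0.3]

```text
time: 5.65
tool_pos: [0.4181, -0.3635, 0.0008]
tcp_rot: [3.078, 0.625, 0.001]
wrist_force: [-1.6, 1.4, 6.4]
width: 0.37
grip_force: 59.8
```

Gripped: width 0.37 corresponds to 34 mm. Next I lift, turn the packer in line with the hob's y axis, and move to the approach point.

Emit:
drive_tool:
  rows:
    - [0, 0, 0, 0, 0, -0.01, 0.3]
    - [0, 0, 0, 0, 0, -0.01, 0.3]
    - [0, 0, -7.14, 0, 0, -0.01, 0.3]
    - [0, 0, -7.14, 0, 0, -0.01, 0.3]
    - [0, 0, -7.14, 0, 0, 0, 0.3]
    - [0, 0, -7.14, 0, 0, 0, 0.3]
    - [0, 0, -7.14, 0, 0, 0, 0.3]
    - [0, 0, -7.14, 0, 0, 0, 0.3]

```text
time: 6.32
tool_pos: [0.418, -0.3634, 0.0411]
tcp_rot: [2.632, 1.714, 0.0]
wrist_force: [-1.0, 0.4, -1.0]
width: 0.373
grip_force: 59.5
```

Emit:
drive_tool:
  rows:
    - [0, 0, -7.14, 0, 0, 0, 0.3]
    - [0, 0, -7.14, 0, 0, 0, 0.3]
    - [0, 0, -7.14, 0, 0, 0, 0.3]
    - [0, 0, -7.14, 0, 0, 0, 0.3]
    - [0, 0, 0, 0, 0, 0, 0.3]

```text
time: 6.73
tool_pos: [0.418, -0.3634, 0.0409]
tcp_rot: [2.131, 2.307, -0.0]
wrist_force: [0.1, 0.4, -1.4]
width: 0.37
grip_force: 59.5
```

Emit:
drive_tool:
  rows:
    - [0, 0, 0, 0.0205, 0.0175, 0, 0.3]
    - [0, 0, 0, 0.0205, 0.0175, 0, 0.3]
    - [0, 0, 0, 0.0205, 0.0175, 0, 0.3]
    - [0, 0, 0, 0.0205, 0.0175, 0, 0.3]
    - [0, 0, 0, 0.0205, 0.0175, 0, 0.3]
    - [0, 0, 0, 0.0205, 0.0175, 0, 0.3]
    - [0, 0, 0, 0.0205, 0.0175, 0, 0.3]
    - [0, 0, 0, 0.0205, 0.0175, 0, 0.3]

```text
time: 7.4
tool_pos: [0.5457, -0.188, 0.0408]
tcp_rot: [2.14, 2.3, 0.0]
wrist_force: [0.4, -0.1, -1.4]
width: 0.369
grip_force: 59.6
```

Run:
```python
from fit import *
s=status.read_state();print({k:np.round(s[k],4).tolist() for k in("time","tool_pos","tcp_rot","width","grip_force","wrist_force")})
z=s["tool_pos"][2]
t=[]
for n in("scene","top"):
    p=read_camera(n)
    for m in masks_of(p,"packer")[:2]:
        ys,xs=np.nonzero(m["mask"]);w=at(p,np.c_[xs,ys],z+.004)[:,:2]
        d=np.linalg.svd(w-w.mean(0),full_matrices=False)[2][0]
        print(n,m["score"],w.mean(0),w.max(0),np.degrees(np.arctan2(d[1],d[0]))%180)
    im=p["color"][200:280,270:390] if n=="top" else p["color"][210:290,220:340]
    t.append(cv2.resize(im,(450,300),interpolation=2))
cv2.imwrite("pics/g2.png",np.vstack(t)[:,:,::-1])
```

```text
{'time': 7.4, 'tool_pos': [0.5457, -0.188, 0.0408], 'tcp_rot': [2.1396, 2.2997, 0.0003], 'width': 0.3693, 'grip_force': 59.5759, 'wrist_force': [0.4165, -0.0526, -1.4243]}
scene 0.66 [ 0.5441132  -0.14635856] [ 0.56333015 -0.11492488] 94.14890531605883
scene 0.62 [0.61074819 0.19905971] [0.78726291 0.4604242 ] 95.8679918400458
top 0.61 [ 0.54114415 -0.12700505] [ 0.55580634 -0.11402238] 158.8153249698425
```

View pics/g2.png

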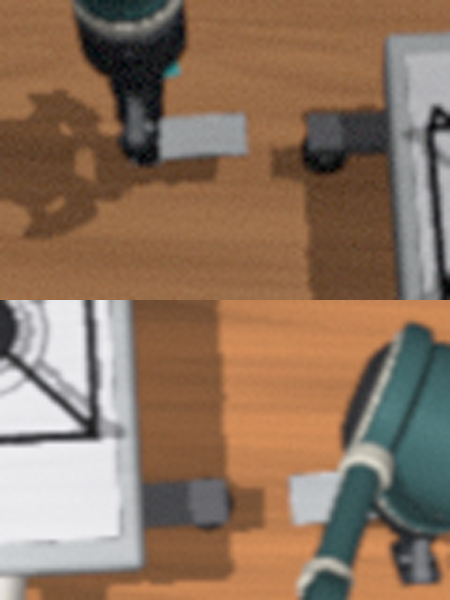

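The packer is level in the grip and in line with the foot. Lower it and slide it in.

Emit:
drive_tool:
  rows:
    - [0, 0, 0, 0, 0, 0.015, 0.3]
    - [0, 0, 0, 0, 0, 0.015, 0.3]
    - [0, 0, 0, 0, 0, 0.006, 0.3]
    - [0, 0, 0, 0, 0, 0.0025, 0.3]
    - [0, 0, 0, 0, 0, 0, 0.3]
    - [0, 0, 0, 0, 0, 0, 0.3]

```text
time: 8.1
tool_pos: [0.5449, -0.1898, 0.0021]
tcp_rot: [2.137, 2.302, 0.0]
wrist_force: [0.3, -0.5, -1.9]
width: 0.368
grip_force: 59.6
```

Emit:
drive_tool:
  rows:
    - [0, 0, 0, 0.01, 0, 0, 0.3]
    - [0, 0, 0, 0.01, 0, 0, 0.3]
    - [0, 0, 0, 0.01, 0, 0, 0.3]
    - [0, 0, 0, 0.01, 0, 0, 0.3]
    - [0, 0, 0, 0.01, 0, 0, 0.3]
    - [0, 0, 0, 0, 0, 0, 0.3]

```text
time: 8.6
tool_pos: [0.5405, -0.1368, 0.0016]
tcp_rot: [-2.132, -2.306, 0.0]
wrist_force: [-0.6, -0.3, -1.9]
width: 0.371
grip_force: 59.6
```

Emit:
drive_tool:
  rows:
    - [0, 0, 0, 0.007, 0.0005, 0, 0.3]
    - [0, 0, 0, 0.007, 0.0005, 0, 0.3]
    - [0, 0, 0, 0.007, 0, 0, 0.3]
    - [0, 0, 0, 0.007, 0, 0, 0.3]
    - [0, 0, 0, 0.006, 0, 0, 0.3]
    - [0, 0, 0, 0, 0, 0, 0.3]
    - [0, 0, 0, 0, 0, 0.0015, 0.3]
    - [0, 0, 0, 0, 0, 0, 0.3]

```text
time: 9.27
tool_pos: [0.5398, -0.105, 0.0008]
tcp_rot: [-2.135, -2.304, -0.001]
wrist_force: [-1.1, 1.8, 2.7]
width: 0.37
grip_force: 60.2
```

Run:
```python
from fit import *
t=[]
for n in("scene","top"):
    p=read_camera(n);m=masks_of(p,"hob")[0]["mask"]
    r,i=fit(p,m,HOB,(.621,.195,.078));c,s=np.cos(r[2]),np.sin(r[2]);print(n,r,i,"foot",r[0]-.105*c+.245*s,r[1]-.105*s-.245*c)
    im=p["color"][200:280,270:390] if n=="top" else p["color"][210:290,220:340]
    t.append(cv2.resize(im,(450,300),interpolation=2))
cv2.imwrite("pics/g3.png",np.vstack(t)[:,:,::-1])
```

```text
scene [0.62066374 0.19424475 0.08457747] 0.9566508313539193 foot 0.5367358493333227 -0.05874953581950429
top [0.62226853 0.19706007 0.07703249] 0.9620358396452984 foot 0.536434214456013 -0.05529378839576218
```

View pics/g3.png

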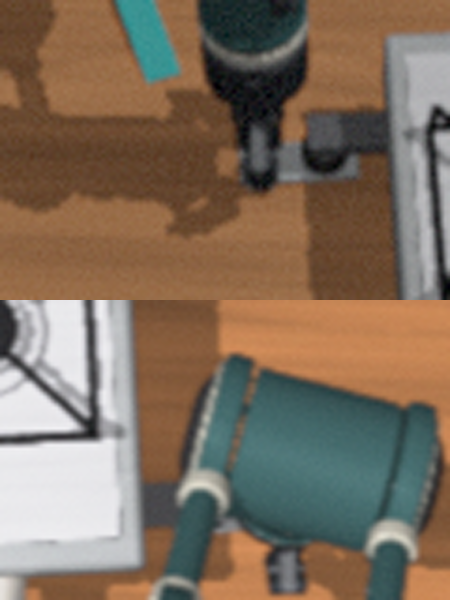

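The packer lies flat under the foot with its inner end past the rim, and the hob hasn't moved. Release, rise, and check the jar's clearance near the wedge.

Emit:
drive_tool:
  rows:
    - [0, 0, 0, 0, 0, 0, 0.6]
    - [0, 0, 0, 0, 0, 0, 0.6]
    - [0, 0, 0, 0, 0, 0, 0.6]
    - [0, 0, 0, 0, 0, -0.02, 0.6]
    - [0, 0, 0, 0, 0, -0.03, 0.6]
    - [0, 0, 0, -0.02, 0, -0.035, 0.6]
    - [0, 0, 0, -0.02, 0, -0.035, 0.6]
    - [0, 0, 0, -0.02, 0, -0.035, 0.6]

```text
time: 10.13
tool_pos: [0.5437, -0.1656, 0.1564]
tcp_rot: [-2.134, -2.305, 0.001]
wrist_force: [0.5, -0.5, -0.6]
width: 0.597
grip_force: 0.0
```

Emit:
drive_tool:
  rows:
    - [0, 0, 0, -0.04, 0, 0, 0.6]
    - [0, 0, 0, -0.04, 0, 0, 0.6]
    - [0, 0, -7.0, 0, 0, 0, 0.6]
    - [0, 0, -7.0, 0, 0, 0, 0.6]
    - [0, 0, -7.0, 0, 0, 0, 0.6]
    - [0, 0, -7.0, 0, 0, 0, 0.6]
    - [0, 0, -7.0, 0, 0, 0, 0.6]
    - [0, 0, -7.0, 0, 0, 0, 0.6]

```text
time: 10.8
tool_pos: [0.55, -0.2452, 0.1548]
tcp_rot: [-1.159, -2.919, 0.0]
wrist_force: [-0.8, -0.2, -0.3]
width: 0.599
grip_force: 0.0
```

Emit:
drive_tool:
  rows:
    - [0, 0, -7.0, 0, 0, 0, 0.6]
    - [0, 0, -7.0, 0, 0, 0, 0.6]
    - [0, 0, -7.0, 0, 0, 0, 0.6]
    - [0, 0, -5.7, 0, 0, 0, 0.6]
    - [0, 0, 0, 0, 0, 0, 0.6]

```text
time: 11.22
tool_pos: [0.55, -0.2451, 0.1549]
tcp_rot: [-0.459, -3.107, 0.0]
wrist_force: [-0.2, 0.4, -0.3]
width: 0.603
grip_force: 0.0
```

Run:
```python
from fit import *
s=status.read_state();print(s["tool_pos"],s["tcp_rot"],s["q"])
JAR=[disc(0,0,0,.1,.024)]
for n in("scene","top"):
    p=read_camera(n)
    for o,P,v in(("spice_jar",JAR,(.68,-.39,0)),("packer",PACK,(.5375,-.074,1.645)),("wedge",WED,(.576,-.361,2.84)),("mug",[disc(0,0,0,.095,.04)],(.73,-.28,0))):
        ms=masks_of(p,o)
        if not ms: print(n,o,"none");continue
        m=max(ms,key=lambda k:(k["mask"]&render(p,P,v)).sum())["mask"]
        r,i=fit(p,m,P,v);print(n,o,r[:2].round(4),round(np.degrees(r[2]),1),round(i,3))
```

```text
[ 0.54999526 -0.24509576  0.15485737] [-4.59202457e-01 -3.10744007e+00  2.35387830e-04] [-4.60425741e-01  1.86421972e-01  1.84388835e+00 -2.98952986e-04
  1.11162272e+00 -1.73766281e+00]
scene spice_jar [ 0.7059 -0.3856] 1.8 0.837
scene packer [ 0.5363 -0.0785] 96.6 0.584
scene wedge [ 0.575  -0.3603] 161.1 0.964
scene mug [ 0.7554 -0.2523] -1.0 0.886
top spice_jar [ 0.7007 -0.3833] -1.5 0.814
top packer [ 0.5365 -0.0766] 94.8 0.587
top wedge [ 0.576 -0.361] 162.7 0.0
top mug [ 0.7539 -0.2516] -10.5 0.925
```

Jar edge is at x≈0.679, so there is clearance. Move over the wedge butt and grasp with the TCP about 3 mm above the worktop, so the tips will clear the packer later.

Emit:
drive_tool:
  rows:
    - [0, 0, 0, -0.0146, -0.0172, 0, 0.6]
    - [0, 0, 0, -0.0146, -0.0172, 0, 0.6]
    - [0, 0, 0, -0.0146, -0.0172, 0, 0.6]
    - [0, 0, 0, -0.0146, -0.0172, 0, 0.6]
    - [0, 0, 0, -0.0146, -0.0172, 0, 0.6]
    - [0, 0, 0, -0.0146, -0.0172, 0, 0.6]
    - [0, 0, 0, 0, 0, 0.02, 0.6]
    - [0, 0, 0, 0, 0, 0.02, 0.6]

```text
time: 12.38
tool_pos: [0.6058, -0.3717, 0.1169]
tcp_rot: [0.465, 3.102, -0.004]
wrist_force: [-0.4, -0.3, 0.0]
width: 0.6
grip_force: 0.0
```

Emit:
drive_tool:
  rows:
    - [0, 0, 0, 0, 0, 0.025, 0.6]
    - [0, 0, 0, 0, 0, 0.025, 0.6]
    - [0, 0, 0, 0, 0, 0.025, 0.6]
    - [0, 0, 0, 0, 0, 0.015, 0.6]
    - [0, 0, 0, 0, 0, 0, 0.6]
    - [0, 0, 0, 0, 0, 0, 0.6]
    - [0, 0, 0, 0, 0, 0, 0.6]

```text
time: 12.97
tool_pos: [0.6051, -0.3698, 0.0269]
tcp_rot: [0.462, 3.105, -0.002]
wrist_force: [0.8, 0.4, 0.6]
width: 0.599
grip_force: 0.0
```

Emit:
drive_tool:
  rows:
    - [0, 0, 0, 0, 0, 0.015, 0.6]
    - [0, 0, 0, 0, 0, 0.006, 0.6]
    - [0, 0, 0, 0, 0, 0.003, 0.6]
    - [0, 0, 0, 0, 0, 0, 0.6]
    - [0, 0, 0, 0, 0, 0, 0.6]
    - [0, 0, 0, 0, 0, 0, 0.6]

```text
time: 13.47
tool_pos: [0.6041, -0.3692, 0.0016]
tcp_rot: [0.463, 3.107, -0.0]
wrist_force: [0.7, 0.0, 0.7]
width: 0.603
grip_force: 0.0
```

Emit:
drive_tool:
  rows:
    - [0, 0, 0, 0, 0, 0, 0.2]
    - [0, 0, 0, 0, 0, 0, 0.2]
    - [0, 0, 0, 0, 0, 0, 0.2]
    - [0, 0, 0, 0, 0, 0, 0.2]
    - [0, 0, 0, 0, 0, 0, 0.2]
    - [0, 0, 0, 0, 0, 0, 0.2]

```text
time: 13.97
tool_pos: [0.6045, -0.3695, 0.0021]
tcp_rot: [0.462, 3.106, -0.001]
wrist_force: [-1.0, 0.4, 3.9]
width: 0.307
grip_force: 59.7
```

Emit:
drive_tool:
  rows:
    - [0, 0, 0, 0, 0, 0, 0.45]
    - [0, 0, 0, 0, 0, -0.001, 0.45]
    - [0, 0, 0, 0, 0, -0.001, 0.45]
    - [0, 0, 0, 0, 0, 0, 0.45]
    - [0, 0, 0, 0, 0, 0, 0.45]
    - [0, 0, 0, 0, 0, 0, 0.2]
    - [0, 0, 0, 0, 0, 0, 0.2]
    - [0, 0, 0, 0, 0, 0, 0.2]

```text
time: 14.63
tool_pos: [0.6041, -0.3692, 0.0034]
tcp_rot: [0.463, 3.107, -0.0]
wrist_force: [0.5, 0.4, 1.9]
width: 0.301
grip_force: 59.2
```

Emit:
drive_tool:
  rows:
    - [0, 0, 0, 0, 0, 0, 0.2]
    - [0, 0, 0, 0, 0, 0, 0.2]
    - [0, 0, 0, 0, 0, 0, 0.2]

```text
time: 14.88
tool_pos: [0.6041, -0.3692, 0.0034]
tcp_rot: [0.463, 3.107, -0.0]
wrist_force: [-0.5, -0.6, 0.5]
width: 0.302
grip_force: 59.2
```

Emit:
drive_tool:
  rows:
    - [0, 0, 0, 0, 0, -0.015, 0.2]
    - [0, 0, 0, 0, 0, -0.02, 0.2]
    - [0, 0, 0, 0, 0, -0.02, 0.2]
    - [0, 0, 6.88, 0, 0, 0, 0.2]
    - [0, 0, 6.88, 0, 0, 0, 0.2]
    - [0, 0, 6.88, 0, 0, 0, 0.2]
    - [0, 0, 6.88, 0, 0, 0, 0.2]
    - [0, 0, 6.88, 0, 0, 0, 0.2]

```text
time: 15.55
tool_pos: [0.6038, -0.3689, 0.059]
tcp_rot: [-1.369, -2.827, -0.0]
wrist_force: [0.5, -0.5, -0.0]
width: 0.304
grip_force: 59.2
```

Emit:
drive_tool:
  rows:
    - [0, 0, 6.88, 0, 0, 0, 0.2]
    - [0, 0, 6.88, 0, 0, 0, 0.2]
    - [0, 0, 6.88, 0, 0, 0, 0.2]
    - [0, 0, 6.88, 0, 0, 0, 0.2]
    - [0, 0, 6.88, 0, 0, 0, 0.2]
    - [0, 0, 0, 0, 0, 0, 0.2]

```text
time: 16.05
tool_pos: [0.6038, -0.3689, 0.0589]
tcp_rot: [-2.141, -2.299, -0.0]
wrist_force: [-0.2, 0.8, -1.7]
width: 0.304
grip_force: 59.2
```

Emit:
drive_tool:
  rows:
    - [0, 0, 0, 0.026, -0.0055, 0, 0.2]
    - [0, 0, 0, 0.026, -0.0055, 0, 0.2]
    - [0, 0, 0, 0.026, -0.0055, 0, 0.2]
    - [0, 0, 0, 0.026, -0.0055, 0, 0.2]
    - [0, 0, 0, 0.026, -0.0055, 0, 0.2]
    - [0, 0, 0, 0.026, -0.0055, 0, 0.2]
    - [0, 0, 0, 0.026, -0.0055, 0, 0.2]
    - [0, 0, 0, 0.015, -0.0055, 0, 0.2]

```text
time: 16.72
tool_pos: [0.5444, -0.1735, 0.0585]
tcp_rot: [-2.132, -2.306, -0.0]
wrist_force: [0.3, -0.5, -2.0]
width: 0.304
grip_force: 59.3
```

Run:
```python
from fit import *
s=status.read_state();print(s["tool_pos"],s["tcp_rot"],s["wrist_force"],s["grip_force"],s["width"])
t=[]
for n in("scene","top"):
    p=read_camera(n)
    im=p["color"][200:280,270:390] if n=="top" else p["color"][210:290,220:340]
    t.append(cv2.resize(im,(450,300),interpolation=2))
    for o,P,v,z in(("packer",PACK,(.5375,-.074,1.645),0),("wedge",WED,(.545,-.14,1.645),s["tool_pos"][2]-.0034)):
        ms=masks_of(p,o)
        m=max(ms,key=lambda k:(k["mask"]&render(p,P,v,z)).sum())["mask"] if ms else None
        if m is None or not m.any(): continue
        ys,xs=np.nonzero(m);w=at(p,np.c_[xs,ys],z+.005)[:,:2];print(n,o,w.mean(0),w.min(0),w.max(0),m.sum())
cv2.imwrite("pics/g4.png",np.vstack(t)[:,:,::-1])
```

```text
[ 0.54441283 -0.1734863   0.05852686] [-2.13159215e+00 -2.30621982e+00 -3.06624147e-04] [ 0.31966482 -0.49364048 -1.95879297] 59.25812568515539 0.30366801956780287
scene packer [ 0.54362275 -0.08901453] [ 0.52203059 -0.12344757] [ 0.56290491 -0.03471042] 252
scene wedge [ 0.54334719 -0.13363372] [ 0.5286188  -0.16479695] [ 0.55965404 -0.10102238] 213
top packer [ 0.53450593 -0.0829632 ] [ 0.51683247 -0.11171222] [ 0.55535391 -0.03503401] 157
top wedge [ 0.54099223 -0.11256934] [ 0.52580212 -0.12849582] [ 0.55428987 -0.09776416] 139
```

View pics/g4.png

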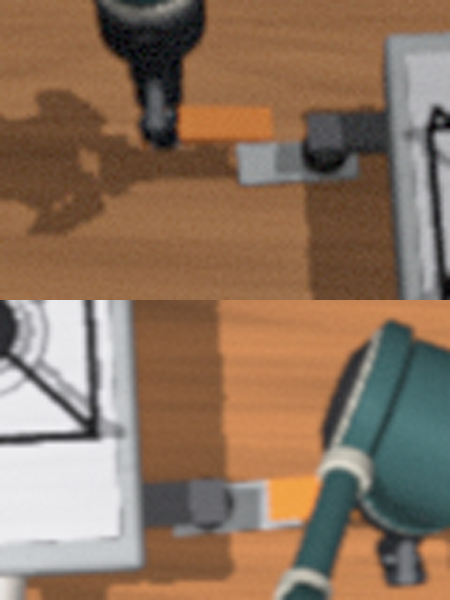

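The wedge is level in the grip with its tip towards the foot, about 20 mm short of the rim and above the packer. Lower it onto the packer.

Emit:
drive_tool:
  rows:
    - [0, 0, 0, 0, 0.0005, 0.02, 0.2]
    - [0, 0, 0, 0, 0, 0.02, 0.2]
    - [0, 0, 0, 0, 0, 0.006, 0.2]
    - [0, 0, 0, 0, 0, 0.001, 0.2]
    - [0, 0, 0, 0, 0, 0, 0.2]
    - [0, 0, 0, 0, 0, 0, 0.2]

```text
time: 17.52
tool_pos: [0.5468, -0.1766, 0.0121]
tcp_rot: [2.137, 2.301, 0.001]
wrist_force: [0.5, 0.8, -0.6]
width: 0.305
grip_force: 59.3
```

Emit:
drive_tool:
  rows:
    - [0, 0, 0, 0, 0, 0.0008, 0.2]
    - [0, 0, 0, 0, 0, 0, 0.2]
    - [0, 0, 0, 0, 0, 0, 0.2]

```text
time: 17.77
tool_pos: [0.5465, -0.1761, 0.0112]
tcp_rot: [2.136, 2.302, 0.001]
wrist_force: [0.1, 0.8, -1.4]
width: 0.299
grip_force: 59.3
```

Emit:
drive_tool:
  rows:
    - [0, 0, 0, 0, 0, 0.0008, 0.2]
    - [0, 0, 0, 0, 0, 0, 0.2]
    - [0, 0, 0, 0, 0, 0, 0.2]

```text
time: 18.02
tool_pos: [0.5459, -0.1758, 0.0098]
tcp_rot: [2.137, 2.303, 0.0]
wrist_force: [-0.3, -0.7, -0.8]
width: 0.307
grip_force: 59.3
```

Emit:
drive_tool:
  rows:
    - [0, 0, 0, 0, 0, 0.0005, 0.2]
    - [0, 0, 0, 0, 0, 0, 0.2]
    - [0, 0, 0, 0, 0, 0, 0.2]

```text
time: 18.27
tool_pos: [0.546, -0.1759, 0.0093]
tcp_rot: [2.137, 2.303, 0.0]
wrist_force: [-0.7, -0.1, -0.3]
width: 0.305
grip_force: 59.4
```

Emit:
drive_tool:
  rows:
    - [0, 0, 0, 0, 0, 0.0005, 0.2]
    - [0, 0, 0, 0, 0, 0, 0.2]
    - [0, 0, 0, 0, 0, 0, 0.2]

```text
time: 18.52
tool_pos: [0.546, -0.1759, 0.0088]
tcp_rot: [2.137, 2.303, 0.0]
wrist_force: [-0.5, -1.2, 1.0]
width: 0.301
grip_force: 59.4
```

Emit:
drive_tool:
  rows:
    - [0, 0, 0, 0.004, -0.0005, -0.0003, 0.2]
    - [0, 0, 0, 0.004, 0, 0, 0.2]
    - [0, 0, 0, 0.004, 0, 0, 0.2]
    - [0, 0, 0, 0.004, 0, 0, 0.2]
    - [0, 0, 0, 0.004, 0, 0, 0.2]
    - [0, 0, 0, 0.002, 0, 0, 0.2]
    - [0, 0, 0, 0, 0, 0, 0.2]
    - [0, 0, 0, 0, 0, 0, 0.2]

```text
time: 19.18
tool_pos: [0.5438, -0.1533, 0.009]
tcp_rot: [-2.137, -2.302, -0.001]
wrist_force: [-0.5, 2.3, 1.8]
width: 0.301
grip_force: 59.5
```

Emit:
drive_tool:
  rows:
    - [0, 0, 0, 0.001, 0, 0, 0.2]
    - [0, 0, 0, 0.001, 0, 0, 0.2]
    - [0, 0, 0, 0.001, 0, 0, 0.2]
    - [0, 0, 0, 0.001, 0, 0, 0.2]
    - [0, 0, 0, 0, 0, 0, 0.2]
    - [0, 0, 0, 0, 0, 0, 0.2]

```text
time: 19.68
tool_pos: [0.5437, -0.1501, 0.0091]
tcp_rot: [2.137, 2.302, 0.0]
wrist_force: [1.1, -1.3, 2.6]
width: 0.305
grip_force: 59.6
```

Emit:
drive_tool:
  rows:
    - [0, 0, 0, 0.001, 0, -0.0004, 0.2]
    - [0, 0, 0, 0.0005, 0, 0, 0.2]
    - [0, 0, 0, 0, 0, 0, 0.2]

```text
time: 19.93
tool_pos: [0.5432, -0.1483, 0.0092]
tcp_rot: [-2.137, -2.302, 0.0]
wrist_force: [0.8, -0.8, 0.5]
width: 0.302
grip_force: 59.5
```

Emit:
drive_tool:
  rows:
    - [0, 0, 0, 0.001, 0, 0, 0.2]
    - [0, 0, 0, 0.0005, 0, 0, 0.2]
    - [0, 0, 0, 0, 0, 0, 0.2]

```text
time: 20.18
tool_pos: [0.5431, -0.1468, 0.0093]
tcp_rot: [-2.137, -2.302, 0.0]
wrist_force: [-0.7, -1.3, 0.3]
width: 0.301
grip_force: 59.5
```

Emit:
drive_tool:
  rows:
    - [0, 0, 0, 0.001, 0, 0, 0.2]
    - [0, 0, 0, 0.0005, 0, 0, 0.2]
    - [0, 0, 0, 0, 0, 0, 0.2]

```text
time: 20.43
tool_pos: [0.5431, -0.1453, 0.0093]
tcp_rot: [-2.137, -2.302, -0.0]
wrist_force: [0.1, -0.4, 1.0]
width: 0.299
grip_force: 59.5
```

Emit:
drive_tool:
  rows:
    - [0, 0, 0, 0.001, 0, 0, 0.2]
    - [0, 0, 0, 0.0005, 0, 0, 0.2]
    - [0, 0, 0, 0, 0, 0, 0.2]

```text
time: 20.68
tool_pos: [0.543, -0.1438, 0.0093]
tcp_rot: [-2.137, -2.302, -0.0]
wrist_force: [0.0, -1.5, 0.4]
width: 0.302
grip_force: 59.5
```

Emit:
drive_tool:
  rows:
    - [0, 0, 0, 0.001, 0, 0, 0.2]
    - [0, 0, 0, 0.0005, 0, 0, 0.2]
    - [0, 0, 0, 0, 0, 0, 0.2]

```text
time: 20.93
tool_pos: [0.5429, -0.1423, 0.0093]
tcp_rot: [-2.137, -2.302, -0.0]
wrist_force: [1.0, -0.4, -0.2]
width: 0.302
grip_force: 59.5
```

Emit:
drive_tool:
  rows:
    - [0, 0, 0, 0.001, 0, 0, 0.2]
    - [0, 0, 0, 0.0005, 0, 0, 0.2]
    - [0, 0, 0, 0, 0, 0, 0.2]

```text
time: 21.18
tool_pos: [0.5428, -0.1408, 0.0094]
tcp_rot: [-2.137, -2.302, -0.0]
wrist_force: [0.4, -1.5, 0.9]
width: 0.303
grip_force: 59.5
```

Emit:
drive_tool:
  rows:
    - [0, 0, 0, 0.001, 0, 0, 0.2]
    - [0, 0, 0, 0.0005, 0, 0, 0.2]
    - [0, 0, 0, 0, 0, 0, 0.2]

```text
time: 21.43
tool_pos: [0.5427, -0.1394, 0.0094]
tcp_rot: [-2.137, -2.303, -0.0]
wrist_force: [-0.1, -1.1, 0.4]
width: 0.298
grip_force: 59.5
```

Emit:
drive_tool:
  rows:
    - [0, 0, 0, 0.001, 0, 0, 0.2]
    - [0, 0, 0, 0.0005, 0, 0, 0.2]
    - [0, 0, 0, 0, 0, 0, 0.2]

```text
time: 21.68
tool_pos: [0.5426, -0.1379, 0.0094]
tcp_rot: [-2.137, -2.303, -0.0]
wrist_force: [0.1, 0.2, 0.2]
width: 0.299
grip_force: 59.5
```

Emit:
drive_tool:
  rows:
    - [0, 0, 0, 0.001, 0, 0, 0.2]
    - [0, 0, 0, 0.0005, 0, 0, 0.2]
    - [0, 0, 0, 0, 0, 0, 0.2]

```text
time: 21.93
tool_pos: [0.5424, -0.1364, 0.0094]
tcp_rot: [-2.137, -2.302, -0.0]
wrist_force: [1.4, -0.4, 1.2]
width: 0.305
grip_force: 59.5
```

Emit:
drive_tool:
  rows:
    - [0, 0, 0, 0.001, 0, 0, 0.2]
    - [0, 0, 0, 0.0005, 0, 0, 0.2]
    - [0, 0, 0, 0, 0, 0, 0.2]

```text
time: 22.18
tool_pos: [0.5424, -0.1349, 0.0094]
tcp_rot: [-2.137, -2.303, -0.0]
wrist_force: [0.2, -0.4, 0.6]
width: 0.301
grip_force: 59.5
```

Emit:
drive_tool:
  rows:
    - [0, 0, 0, 0.001, 0, 0, 0.2]
    - [0, 0, 0, 0.0005, 0, 0, 0.2]
    - [0, 0, 0, 0, 0, 0, 0.2]

```text
time: 22.43
tool_pos: [0.5423, -0.1334, 0.0094]
tcp_rot: [-2.137, -2.303, -0.0]
wrist_force: [-0.6, -0.4, -0.4]
width: 0.3
grip_force: 59.5
```

Emit:
drive_tool:
  rows:
    - [0, 0, 0, 0.001, 0, 0, 0.2]
    - [0, 0, 0, 0.0005, 0, 0, 0.2]
    - [0, 0, 0, 0, 0, 0, 0.2]

```text
time: 22.68
tool_pos: [0.5421, -0.1319, 0.0094]
tcp_rot: [-2.137, -2.303, -0.0]
wrist_force: [0.2, 0.4, 0.0]
width: 0.299
grip_force: 59.5
```

Emit:
drive_tool:
  rows:
    - [0, 0, 0, 0.001, 0, 0, 0.2]
    - [0, 0, 0, 0.0005, 0, 0, 0.2]
    - [0, 0, 0, 0, 0, 0, 0.2]

```text
time: 22.93
tool_pos: [0.542, -0.1304, 0.0094]
tcp_rot: [-2.137, -2.302, -0.0]
wrist_force: [-0.3, -1.3, -0.1]
width: 0.3
grip_force: 59.5
```

Emit:
drive_tool:
  rows:
    - [0, 0, 0, 0.001, 0, 0, 0.2]
    - [0, 0, 0, 0.0005, 0, 0, 0.2]
    - [0, 0, 0, 0, 0, 0, 0.2]

```text
time: 23.18
tool_pos: [0.5419, -0.1289, 0.0094]
tcp_rot: [-2.137, -2.303, -0.0]
wrist_force: [0.2, -0.8, 0.2]
width: 0.303
grip_force: 59.5
```

Emit:
drive_tool:
  rows:
    - [0, 0, 0, 0.001, 0, 0, 0.2]
    - [0, 0, 0, 0.0005, 0, 0, 0.2]
    - [0, 0, 0, 0, 0, 0, 0.2]

```text
time: 23.43
tool_pos: [0.5418, -0.1274, 0.0094]
tcp_rot: [-2.137, -2.302, -0.0]
wrist_force: [0.2, -1.0, 1.1]
width: 0.301
grip_force: 59.5
```

Emit:
drive_tool:
  rows:
    - [0, 0, 0, 0.001, 0, 0, 0.2]
    - [0, 0, 0, 0.0005, 0, 0, 0.2]
    - [0, 0, 0, 0, 0, 0, 0.2]

```text
time: 23.68
tool_pos: [0.5417, -0.1259, 0.0094]
tcp_rot: [-2.137, -2.303, -0.0]
wrist_force: [0.0, -1.1, 1.7]
width: 0.3
grip_force: 59.5
```

Emit:
drive_tool:
  rows:
    - [0, 0, 0, 0.001, 0, 0, 0.2]
    - [0, 0, 0, 0.0005, 0, 0, 0.2]
    - [0, 0, 0, 0, 0, 0, 0.2]

```text
time: 23.93
tool_pos: [0.5416, -0.1245, 0.0094]
tcp_rot: [-2.137, -2.303, -0.0]
wrist_force: [-0.1, -0.7, 0.9]
width: 0.304
grip_force: 59.5
```

Emit:
drive_tool:
  rows:
    - [0, 0, 0, 0.001, 0, 0, 0.2]
    - [0, 0, 0, 0.0005, 0, 0, 0.2]
    - [0, 0, 0, 0, 0, 0, 0.2]

```text
time: 24.18
tool_pos: [0.5415, -0.1229, 0.0094]
tcp_rot: [-2.137, -2.302, -0.0]
wrist_force: [0.8, -0.9, 0.3]
width: 0.298
grip_force: 59.5
```

Emit:
drive_tool:
  rows:
    - [0, 0, 0, 0.001, 0, 0, 0.2]
    - [0, 0, 0, 0.0005, 0, 0, 0.2]
    - [0, 0, 0, 0, 0, 0, 0.2]

```text
time: 24.43
tool_pos: [0.5414, -0.1214, 0.0094]
tcp_rot: [-2.137, -2.303, -0.0]
wrist_force: [-0.5, -0.6, 0.5]
width: 0.301
grip_force: 59.5
```

Emit:
drive_tool:
  rows:
    - [0, 0, 0, 0.001, 0, 0, 0.2]
    - [0, 0, 0, 0.0005, 0, 0, 0.2]
    - [0, 0, 0, 0, 0, 0, 0.2]

```text
time: 24.68
tool_pos: [0.5412, -0.1199, 0.0094]
tcp_rot: [-2.137, -2.303, -0.0]
wrist_force: [-0.2, -0.3, 0.5]
width: 0.301
grip_force: 59.5
```

Emit:
drive_tool:
  rows:
    - [0, 0, 0, 0.001, 0, 0, 0.2]
    - [0, 0, 0, 0.0005, 0, 0, 0.2]
    - [0, 0, 0, 0, 0, 0, 0.2]

```text
time: 24.93
tool_pos: [0.5411, -0.1184, 0.0094]
tcp_rot: [-2.137, -2.302, -0.0]
wrist_force: [-0.6, -0.0, 0.2]
width: 0.298
grip_force: 59.5
```

Emit:
drive_tool:
  rows:
    - [0, 0, 0, 0.001, 0, 0, 0.2]
    - [0, 0, 0, 0.0005, 0, 0, 0.2]
    - [0, 0, 0, 0, 0, 0, 0.2]

```text
time: 25.18
tool_pos: [0.541, -0.1169, 0.0094]
tcp_rot: [-2.137, -2.302, -0.0]
wrist_force: [0.2, -0.1, 0.8]
width: 0.302
grip_force: 59.5
```

Emit:
drive_tool:
  rows:
    - [0, 0, 0, 0.001, 0, 0, 0.2]
    - [0, 0, 0, 0.0005, 0, 0, 0.2]
    - [0, 0, 0, 0, 0, 0, 0.2]

```text
time: 25.43
tool_pos: [0.5409, -0.1155, 0.0094]
tcp_rot: [-2.137, -2.303, -0.0]
wrist_force: [0.7, -0.5, 0.4]
width: 0.299
grip_force: 59.5
```

Emit:
drive_tool:
  rows:
    - [0, 0, 0, 0.001, 0, 0, 0.2]
    - [0, 0, 0, 0.0005, 0, 0, 0.2]
    - [0, 0, 0, 0, 0, 0, 0.2]

```text
time: 25.68
tool_pos: [0.5408, -0.1139, 0.0094]
tcp_rot: [-2.137, -2.302, -0.0]
wrist_force: [0.5, -0.1, 0.5]
width: 0.3
grip_force: 59.5
```

Run:
```python
from fit import *
p=read_camera("scene");im=p["color"][215:275,260:340];cv2.imwrite("pics/g5.png",cv2.resize(im,(800,600),interpolation=2)[:,:,::-1])
print(status.read_state()["wrist_force"])
```

```text
[ 0.42819405 -0.47513037 -0.16044979]
```

View pics/g5.png

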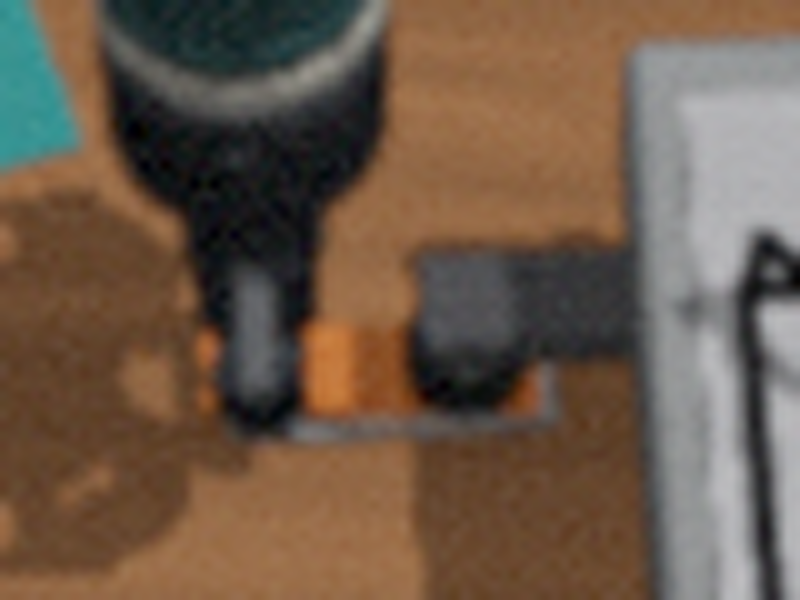

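The wedge lies on the packer with its tip already beyond the foot at about (540,390) in the crop, and the packer hasn't moved. I keep feeding it in.

Emit:
drive_tool:
  rows:
    - [0, 0, 0, 0.001, 0, 0, 0.2]
    - [0, 0, 0, 0.0005, 0, 0, 0.2]
    - [0, 0, 0, 0, 0, 0, 0.2]

```text
time: 25.98
tool_pos: [0.5407, -0.1124, 0.0093]
tcp_rot: [-2.137, -2.303, -0.0]
wrist_force: [0.8, -0.3, 0.3]
width: 0.296
grip_force: 59.5
```

Emit:
drive_tool:
  rows:
    - [0, 0, 0, 0.001, 0, 0, 0.2]
    - [0, 0, 0, 0.0005, 0, 0, 0.2]
    - [0, 0, 0, 0, 0, 0, 0.2]

```text
time: 26.23
tool_pos: [0.5406, -0.111, 0.0094]
tcp_rot: [-2.137, -2.302, -0.0]
wrist_force: [-0.3, -0.3, 1.1]
width: 0.301
grip_force: 59.5
```

Emit:
drive_tool:
  rows:
    - [0, 0, 0, 0.001, 0, 0, 0.2]
    - [0, 0, 0, 0.0005, 0, 0, 0.2]
    - [0, 0, 0, 0, 0, 0, 0.2]

```text
time: 26.48
tool_pos: [0.5405, -0.1095, 0.0094]
tcp_rot: [-2.137, -2.303, -0.0]
wrist_force: [1.1, -1.1, 0.1]
width: 0.301
grip_force: 59.5
```

Emit:
drive_tool:
  rows:
    - [0, 0, 0, 0.001, 0, 0, 0.2]
    - [0, 0, 0, 0.0005, 0, 0, 0.2]
    - [0, 0, 0, 0, 0, 0, 0.2]

```text
time: 26.73
tool_pos: [0.5404, -0.1079, 0.0094]
tcp_rot: [-2.137, -2.303, -0.0]
wrist_force: [-0.3, -1.1, 0.4]
width: 0.301
grip_force: 59.5
```

Emit:
drive_tool:
  rows:
    - [0, 0, 0, 0.001, 0, 0, 0.2]
    - [0, 0, 0, 0.0005, 0, 0, 0.2]
    - [0, 0, 0, 0, 0, 0, 0.2]

```text
time: 26.98
tool_pos: [0.5402, -0.1065, 0.0094]
tcp_rot: [-2.137, -2.303, -0.0]
wrist_force: [-0.2, -0.5, 0.9]
width: 0.299
grip_force: 59.5
```

Emit:
drive_tool:
  rows:
    - [0, 0, 0, 0.001, 0, 0, 0.2]
    - [0, 0, 0, 0.0005, 0, 0, 0.2]
    - [0, 0, 0, 0, 0, 0, 0.2]

```text
time: 27.23
tool_pos: [0.5401, -0.105, 0.0094]
tcp_rot: [-2.137, -2.303, -0.0]
wrist_force: [0.0, -0.9, 0.8]
width: 0.299
grip_force: 59.5
```

Emit:
drive_tool:
  rows:
    - [0, 0, 0, 0.001, 0, 0, 0.2]
    - [0, 0, 0, 0.0005, 0, 0, 0.2]
    - [0, 0, 0, 0, 0, 0, 0.2]

```text
time: 27.48
tool_pos: [0.54, -0.1035, 0.0094]
tcp_rot: [-2.137, -2.302, -0.0]
wrist_force: [0.7, -0.8, 0.4]
width: 0.301
grip_force: 59.5
```

Emit:
drive_tool:
  rows:
    - [0, 0, 0, 0.001, 0, 0, 0.2]
    - [0, 0, 0, 0.0005, 0, 0, 0.2]
    - [0, 0, 0, 0, 0, 0, 0.2]

```text
time: 27.73
tool_pos: [0.5399, -0.102, 0.0094]
tcp_rot: [-2.137, -2.302, -0.0]
wrist_force: [0.5, 0.1, 0.6]
width: 0.298
grip_force: 59.5
```

Emit:
drive_tool:
  rows:
    - [0, 0, 0, 0.001, 0, 0, 0.2]
    - [0, 0, 0, 0.0005, 0, 0, 0.2]
    - [0, 0, 0, 0, 0, 0, 0.2]

```text
time: 27.98
tool_pos: [0.5398, -0.1005, 0.0094]
tcp_rot: [-2.137, -2.303, -0.0]
wrist_force: [1.0, -0.3, -0.3]
width: 0.302
grip_force: 59.5
```

Emit:
drive_tool:
  rows:
    - [0, 0, 0, 0.001, 0, 0, 0.2]
    - [0, 0, 0, 0.0005, 0, 0, 0.2]
    - [0, 0, 0, 0, 0, 0, 0.2]

```text
time: 28.23
tool_pos: [0.5397, -0.099, 0.0094]
tcp_rot: [-2.137, -2.303, -0.0]
wrist_force: [0.0, -0.6, 0.4]
width: 0.301
grip_force: 59.5
```

Emit:
drive_tool:
  rows:
    - [0, 0, 0, 0.001, 0, 0, 0.2]
    - [0, 0, 0, 0.0005, 0, 0, 0.2]
    - [0, 0, 0, 0, 0, 0, 0.2]

```text
time: 28.48
tool_pos: [0.5396, -0.0975, 0.0094]
tcp_rot: [-2.137, -2.302, -0.0]
wrist_force: [0.2, -0.6, 0.8]
width: 0.303
grip_force: 59.5
```

Emit:
drive_tool:
  rows:
    - [0, 0, 0, 0.001, 0, 0, 0.2]
    - [0, 0, 0, 0.0005, 0, 0, 0.2]
    - [0, 0, 0, 0, 0, 0, 0.2]

```text
time: 28.73
tool_pos: [0.5395, -0.0961, 0.0094]
tcp_rot: [2.137, 2.303, -0.0]
wrist_force: [-0.2, -0.2, 0.5]
width: 0.301
grip_force: 59.5
```

Emit:
drive_tool:
  rows:
    - [0, 0, 0, 0.001, 0, 0, 0.2]
    - [0, 0, 0, 0, 0, 0, 0.2]
    - [0, 0, 0, 0, 0, 0, 0.2]

```text
time: 28.98
tool_pos: [0.5394, -0.0953, 0.0094]
tcp_rot: [2.137, 2.303, -0.0]
wrist_force: [0.4, -2.4, -0.1]
width: 0.3
grip_force: 59.4
```

Emit:
drive_tool:
  rows:
    - [0, 0, 0, 0.001, 0, 0, 0.2]
    - [0, 0, 0, 0, 0, 0, 0.2]
    - [0, 0, 0, 0, 0, 0, 0.2]

```text
time: 29.23
tool_pos: [0.5394, -0.0945, 0.0094]
tcp_rot: [2.137, 2.302, -0.0]
wrist_force: [-0.2, -4.7, -0.4]
width: 0.301
grip_force: 59.3
```

Emit:
drive_tool:
  rows:
    - [0, 0, 0, 0.001, 0, 0, 0.2]
    - [0, 0, 0, 0, 0, 0, 0.2]
    - [0, 0, 0, 0, 0, 0, 0.2]

```text
time: 29.48
tool_pos: [0.5394, -0.0939, 0.0094]
tcp_rot: [2.136, 2.302, -0.001]
wrist_force: [0.7, -5.0, -2.2]
width: 0.3
grip_force: 59.3
```

Contact: the push has risen to about 5 N, but the arm is carrying part of the load. I ease down onto the packer and read again.

Emit:
drive_tool:
  rows:
    - [0, 0, 0, 0, 0, 0.0004, 0.2]
    - [0, 0, 0, 0, 0, 0, 0.2]
    - [0, 0, 0, 0, 0, 0, 0.2]

```text
time: 29.73
tool_pos: [0.5394, -0.0939, 0.0094]
tcp_rot: [2.136, 2.302, -0.001]
wrist_force: [-1.4, -6.5, 1.3]
width: 0.298
grip_force: 59.6
```

Emit:
drive_tool:
  rows:
    - [0, 0, 0, 0, 0, 0, 0.2]

```text
time: 29.82
tool_pos: [0.5394, -0.0939, 0.0094]
tcp_rot: [2.136, 2.302, -0.001]
wrist_force: [-1.3, -6.5, 1.5]
width: 0.302
grip_force: 59.6
```

Emit:
drive_tool:
  rows:
    - [0, 0, 0, 0, 0, 0, 0.2]

```text
time: 29.9
tool_pos: [0.5394, -0.0939, 0.0094]
tcp_rot: [2.136, 2.302, -0.001]
wrist_force: [-0.7, -6.6, 2.0]
width: 0.299
grip_force: 59.6
```

Emit:
drive_tool:
  rows:
    - [0, 0, 0, 0.001, 0, -0.0001, 0.2]
    - [0, 0, 0, 0, 0, 0, 0.2]
    - [0, 0, 0, 0, 0, 0, 0.2]

```text
time: 30.15
tool_pos: [0.5394, -0.0935, 0.0094]
tcp_rot: [2.135, 2.302, -0.002]
wrist_force: [-0.8, -9.4, 0.7]
width: 0.304
grip_force: 59.4
```

Emit:
drive_tool:
  rows:
    - [0, 0, 0, 0, 0, 0, 0.2]

```text
time: 30.23
tool_pos: [0.5394, -0.0935, 0.0094]
tcp_rot: [2.135, 2.302, -0.002]
wrist_force: [0.5, -7.5, 0.1]
width: 0.299
grip_force: 59.4
```

Emit:
drive_tool:
  rows:
    - [0, 0, 0, 0, 0, 0, 0.2]

```text
time: 30.32
tool_pos: [0.5394, -0.0935, 0.0093]
tcp_rot: [2.135, 2.302, -0.002]
wrist_force: [-0.7, -7.6, 0.4]
width: 0.298
grip_force: 59.4
```

Push is about 7.5 N, so the load is roughly 5 N, which is snug. Let go, rise, and go over the corner with the fingers shut.

Emit:
drive_tool:
  rows:
    - [0, 0, 0, 0, 0, 0, 0.35]
    - [0, 0, 0, 0, 0, 0, 0.5]
    - [0, 0, 0, 0, 0, 0, 0.5]
    - [0, 0, 0, 0, 0, 0, 0.5]
    - [0, 0, 0, 0, 0, -0.01, 0.5]
    - [0, 0, 0, 0, 0, -0.02, 0.5]
    - [0, 0, 0, 0, 0, -0.03, 0.5]
    - [0, 0, 0, 0, 0, -0.03, 0.5]

```text
time: 30.98
tool_pos: [0.538, -0.0915, 0.0997]
tcp_rot: [-2.135, -2.301, 0.002]
wrist_force: [0.5, -0.9, 0.1]
width: 0.497
grip_force: 0.0
```

Emit:
drive_tool:
  rows:
    - [0, 0, 0, 0.01, 0, 0, 0]
    - [0, 0, 0, 0.013, 0, 0, 0]
    - [0, 0, 0, 0.0125, 0, 0, 0]
    - [0, 0, 0, 0, 0, 0, 0]
    - [0, 0, 0, 0, 0, 0, 0]
    - [0, 0, 0, 0, 0, 0, 0]
    - [0, 0, 0, 0, 0, 0, 0]
    - [0, 0, 0, 0, 0, 0, 0]

```text
time: 31.65
tool_pos: [0.5362, -0.057, 0.0984]
tcp_rot: [-2.137, -2.302, 0.001]
wrist_force: [-0.2, -0.1, 0.4]
width: -0.005
grip_force: 0.0
```

Run:
```python
from fit import *
s=status.read_state();print(s["tool_pos"],s["wrist_force"],s["width"])
for n in("scene","top"):
    p=read_camera(n);m=masks_of(p,"hob")[0]["mask"]
    r,i=fit(p,m,HOB,(.621,.195,.078));c,s=np.cos(r[2]),np.sin(r[2]);print(n,r,i,"foot",r[0]-.105*c+.245*s,r[1]-.105*s-.245*c)
    for o,v in(("packer",(.538,-.075,1.645)),("wedge",(.539,-.065,1.645))):
        ms=masks_of(p,o);P=PACK if o=="packer" else WED;z=0 if o=="packer" else .006
        m=max(ms,key=lambda k:(k["mask"]&render(p,P,v,z)).sum())["mask"] if ms else None
        if m is None:continue
        ys,xs=np.nonzero(m);w=at(p,np.c_[xs,ys],z+.006)[:,:2];print(n,o,w.min(0),w.max(0),m.sum())
```

```text
[ 0.53615388 -0.05695141  0.09837449] [-0.16946262 -0.12814204  0.41399322] -0.004803317293542734
scene [0.62199381 0.194915   0.07795108] 0.9659299191374663 foot 0.5363913346534805 -0.0575175999042315
scene packer [ 0.53049846 -0.12053343] [ 0.56049649 -0.05442245] 61
scene wedge [ 0.52657426 -0.11143439] [ 0.55676745 -0.02076177] 145
top [0.62071036 0.1975944  0.07271852] 0.9020398701900788 foot 0.5337881940981705 -0.05438682325999486
top packer [ 0.44593579 -0.05659951] [0.8153177  0.47869813] 19994
top wedge [ 0.51254816 -0.56036832] [ 0.64454953 -0.46987844] 854
```

Emit:
drive_tool:
  rows:
    - [0, 0, 0, 0, 0, 0.02, 0]
    - [0, 0, 0, 0, 0, 0.015, 0]
    - [0, 0, 0, 0, 0, 0.008, 0]
    - [0, 0, 0, 0, 0, 0.001, 0]
    - [0, 0, 0, 0, 0, 0, 0]
    - [0, 0, 0, 0, 0, 0, 0]

```text
time: 32.55
tool_pos: [0.5371, -0.0568, 0.0557]
tcp_rot: [2.137, 2.302, 0.001]
wrist_force: [0.9, 0.1, 0.4]
width: -0.001
grip_force: 0.0
```

Emit:
drive_tool:
  rows:
    - [0, 0, 0, 0, 0, 0.001, 0]
    - [0, 0, 0, 0, 0, 0.001, 0]
    - [0, 0, 0, 0, 0, 0.001, 0]
    - [0, 0, 0, 0, 0, 0, 0]
    - [0, 0, 0, 0, 0, 0, 0]

```text
time: 32.97
tool_pos: [0.5366, -0.0567, 0.0522]
tcp_rot: [2.137, 2.302, 0.0]
wrist_force: [0.1, -1.2, -0.2]
width: 0.002
grip_force: 0.0
```

Emit:
drive_tool:
  rows:
    - [0, 0, 0, 0, 0, 0.001, 0]
    - [0, 0, 0, 0, 0, 0.001, 0]
    - [0, 0, 0, 0, 0, 0, 0]
    - [0, 0, 0, 0, 0, 0, 0]

```text
time: 33.3
tool_pos: [0.5364, -0.0567, 0.0499]
tcp_rot: [-2.137, -2.302, 0.0]
wrist_force: [0.3, -0.1, -0.3]
width: 0.002
grip_force: 0.0
```

Emit:
drive_tool:
  rows:
    - [0, 0, 0, 0, 0, 0.001, 0]
    - [0, 0, 0, 0, 0, 0.001, 0]
    - [0, 0, 0, 0, 0, 0, 0]
    - [0, 0, 0, 0, 0, 0, 0]

```text
time: 33.63
tool_pos: [0.5366, -0.0568, 0.0481]
tcp_rot: [2.137, 2.302, 0.0]
wrist_force: [0.3, -1.1, 0.3]
width: 0.001
grip_force: 0.2
```

Emit:
drive_tool:
  rows:
    - [0, 0, 0, 0, 0, 0.001, 0]
    - [0, 0, 0, 0, 0, 0, 0]
    - [0, 0, 0, 0, 0, 0, 0]

```text
time: 33.88
tool_pos: [0.5367, -0.0567, 0.048]
tcp_rot: [-2.137, -2.303, 0.0]
wrist_force: [-2.1, 0.4, 7.6]
width: 0.0
grip_force: 3.5
```

The corner stays at 48 mm under 7.6 N. Press more firmly.

Emit:
drive_tool:
  rows:
    - [0, 0, 0, 0, 0, 0.001, 0]
    - [0, 0, 0, 0, 0, 0, 0]
    - [0, 0, 0, 0, 0, 0, 0]

```text
time: 34.13
tool_pos: [0.5367, -0.0567, 0.048]
tcp_rot: [-2.137, -2.303, 0.0]
wrist_force: [-4.8, -0.2, 13.6]
width: -0.001
grip_force: 6.8
```

Emit:
drive_tool:
  rows:
    - [0, 0, 0, 0, 0, 0.0008, 0]
    - [0, 0, 0, 0, 0, 0, 0]
    - [0, 0, 0, 0, 0, 0, 0]
    - [0, 0, 0, 0, 0, 0, 0]
    - [0, 0, 0, 0, 0, 0, 0]

```text
time: 34.55
tool_pos: [0.5367, -0.0568, 0.0479]
tcp_rot: [-2.137, -2.303, 0.0]
wrist_force: [-7.4, 0.6, 17.6]
width: -0.003
grip_force: 9.2
```

Emit:
drive_tool:
  rows:
    - [0, 0, 0, 0, -0.001, 0, 0]
    - [0, 0, 0, 0, -0.001, 0.0008, 0]
    - [0, 0, 0, 0, 0, 0.0005, 0]
    - [0, 0, 0, 0, 0, 0, 0]
    - [0, 0, 0, 0, 0, 0, 0]
    - [0, 0, 0, 0, 0, 0, 0]

```text
time: 35.05
tool_pos: [0.5366, -0.0568, 0.0478]
tcp_rot: [2.136, 2.301, 0.004]
wrist_force: [-5.5, 2.3, 21.4]
width: -0.001
grip_force: 10.6
```

Emit:
drive_tool:
  rows:
    - [0, 0, 0, 0, 0.0005, -0.002, 0]
    - [0, 0, 0, 0, 0, -0.004, 0]
    - [0, 0, 0, 0, 0, -0.01, 0]
    - [0, 0, 0, 0, 0, -0.03, 0]
    - [0, 0, 0, 0, 0, -0.03, 0]
    - [0, 0, 0, -0.02, 0, -0.03, 0]
    - [0, 0, 0, -0.03, 0, -0.02, 0]
    - [0, 0, 0, -0.03, 0, 0, 0]

```text
time: 35.72
tool_pos: [0.5445, -0.1379, 0.1764]
tcp_rot: [2.129, 2.298, 0.007]
wrist_force: [1.0, 0.6, -0.4]
width: -0.0
grip_force: 0.0
```

Emit:
drive_tool:
  rows:
    - [0, 0, 0, -0.03, -0.01, 0, 0]
    - [0, 0, 0, -0.03, -0.01, 0, 0]
    - [0, 0, 0, -0.02, -0.01, 0, 0]
    - [0, 0, 0, 0, 0, 0, 0]

```text
time: 36.05
tool_pos: [0.5155, -0.2222, 0.1702]
tcp_rot: [2.141, 2.299, -0.003]
wrist_force: [1.1, 0.7, 0.6]
width: -0.001
grip_force: 0.0
```

Run:
```python
from fit import *
for n in("scene","top"):
    p=read_camera(n);m=masks_of(p,"hob")[0]["mask"]
    r,i=fit(p,m,HOB,(.621,.195,.078));c,s=np.cos(r[2]),np.sin(r[2]);print(n,r,i,"foot",r[0]-.105*c+.245*s,r[1]-.105*s-.245*c)
    if n=="scene": a=cv2.resize(p["color"][215:275,260:340],(400,300),interpolation=2)
    else: b=cv2.resize(p["color"][225:285,290:370],(400,300),interpolation=2)
cv2.imwrite("pics/fin.png",np.hstack([a,b])[:,:,::-1])
```

```text
scene [0.62009322 0.19507075 0.07611308] 0.958241045864621 foot 0.5340269196222845 -0.057204088808714054
top [0.62199474 0.19482037 0.07698068] 0.9629252487850035 foot 0.5361473477394008 -0.057529042941517367
```

View pics/fin.png

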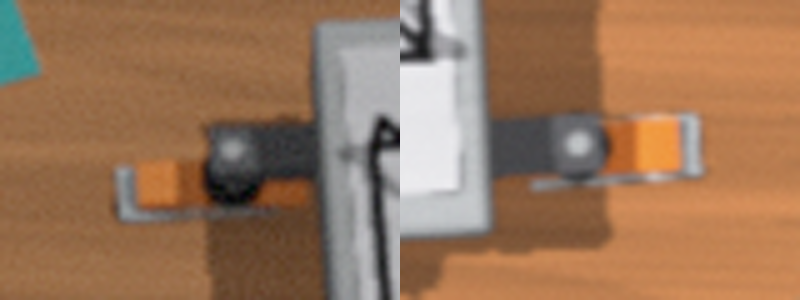

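The wedge sits on the packer under the foot and the hob is where it was. The corner gave about 0.3 mm under 21 N and the arm is clear, so I hand in.

```bash
python3 -c "
from workcell import workorder;print(workorder.finish_job())"
```

```text
the job is handed in; nothing more can be done
None
```

Job handed in at about 36 s: the packer and wedge are under the seized foot, snug at an estimated 5 N load. The corner gave about 0.3 mm under a 21 N press, and the hob showed no measurable shift (within about 2 mm). I kept clear of the mug, jar and mill but did not re-measure them at the end.

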